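# Fold up a display tray, tuck its insert under the lap and hold it down

### The arm

A 6-joint arm with a two-finger parallel gripper is mounted at the origin on the work surface. World frame = base frame: x ahead of the robot, y to its left, z up, the work surface at z = 0. Lengths are in m, angles in rad, forces in N, time in s.
With the tool pointing down it reaches from about 0.3 to 0.775 m from the base axis. Payload 14.6 kg.
Tool frame: the origin (TCP) lies at the very end of the fingers, on their centre line; the grasp point (between the pads) lies 19 mm behind it; z points along the fingers, y is the line along which they close (so a half turn about z gives the same grasp; the last joint's range is limited). The gripper opens to 94 mm and grips with 3 to 60 N. Pads are 16 mm wide; open, the fingers measure 119 mm over their backs; the gripper's body (75 mm by 177 mm) begins 78 mm behind the grasp point.
Start: joints at [-1.354, 0.3, 1.521, -0, 1.321, -0.067], TCP at [0.154, -0.528, 0.205] pointing down, gripper open.
Joint ranges: [-3.03, 3.03], [-0.79, 2.21], [0.23, 2.52], [-1.04, 4.18], [0, 3.07], [-2.55, 2.55]. Speed limits (rad/s): [2.22, 2.22, 2.57, 3.14, 3.14, 3.14].

### API

Orientations are given as [roll, pitch, yaw] about the fixed x, y, z axes, in that order (R = Rz(yaw) Ry(pitch) Rx(roll)).
In Python, from station import * gives the robot as it stands.
- The arm moves only by the tool jog_arm, never from a script. Its argument "rows" is a list of rows, each a list of 3 entries, a list of its own where there are three numbers: the shift along the tool's x, y, z in m, then the turn about the tool's z in degrees, then the finger opening in m, from 0 to 0.094. A call has 1 to 12 rows; each row shifts and turns the commanded pose from where the row before left it, along the tool's axes as they then stand; what a row does not reach is not made up. A row lasts 1/12 s, in which the tool goes at most 41.7 mm and 7.16 degrees, less where a joint would pass 70% of its speed; a pose out of reach is approached as far as the arm can. A call is refused whole if a number of a shift passes 0.0417 or a number of a turn 7.16, either way. A call with a gripper value outside its range is refused whole. The fingers move at their own pace and stop on an object; "squeeze" is the grip in N (left out, the last holds). Time passes only in rows, so rows that do not move let the fingers close. It gives the time, the measured TCP pose, the force, the opening and the grip force at its end, in the units of the state.
- get_obs(): the state, without advancing time (a new reading comes with each control period).
- camera(name): name is "scene" or "top" or "wrist"; returns a dict with "image" (420x560x3 uint8, red, green, blue), "range_z" (420x560 float32, m along the optical axis (not along the pixel's ray), 0 where there is no reading), "K" (3x3 intrinsics, pixels), "world_from_camera" (4x4, takes a point from camera to world coordinates); the wrist camera has in their place "T_tool_cam" (4x4, takes a point from camera to tool coordinates, whose origin is the TCP and whose axes are the flange's). Camera axes: x right, y up, looking along -z (the intrinsics and any distortion apply to the point x, -y, -z); pixel columns grow to the right and rows downward; lengths in m; the calibration is good to about 2 mm. A picture is of the moment at which its call begins: read the wrist's pose just before it.
- hand_in(): hands the job in; it is judged then, once.
Trained networks look in a picture, given as the dict that the camera call returned (one of the last four; its "shot" number tells which), for a name from the list of things; names that differ only in an ending like _2 or _b are one class to them, and where a whole thing is asked for, a point or a joint stands for the part that bears it (a point fixed in the world has none). Each returns a list of dicts, best first, with "p" (0 to 1); they miss things now and then, are a little off and sometimes report something else, mostly with a low value. They report only what shows in the picture. A call takes as long as a camera call. They do not tell look-alikes from the thing itself.
- search_frame(label, picture): "at" ([column, row] as shares, 0 to 1, of the picture: columns of its width, rows of its height, amid what is visible of it).
- spot_point(label, picture): "at" ([column, row] as shares, 0 to 1, of the picture: columns of its width, rows of its height: a listed point, or the origin of a listed thing).
The state is a dict: "time_s": time; "qpos": joint angles; "joint_vel": joint speeds; "tau": joint torques, N m; "ee_pos": TCP position; "eef_rot": TCP orientation; "force": force on the tool from outside, world axes, zero at the start; "moment": the same for the moment, N m; "grip_width": finger opening in m; "grip_force": force on a finger pad.
Only numpy, scipy, OpenCV 4.12 (cv2) and the standard library are available. Lean on these libraries where they do the work, as an engineer would, in place of code of your own. Each camera call takes 0.05 s, during which the arm holds its last target. There are 200 camera calls.

### The job

Fold up the three sides of the card display tray until they stand upright. Then take the insert by its padded bar, set it down inside the tray and slide its front edge (the one farther from the bar) well under the lapped flap at the back, square to the tray and without lifting the flap. Finish while still holding: keep hold of the bar and press the insert flat on the tray floor with a gentle, steady push, do not let go, and leave the other things on the bench alone.

Things in the scene. Friction and masses are not known exactly. Their poses are not given: they have to be found in the camera images.
- tray: Folding display tray of brown card, fixed to the bench. Origin on the bench under the tray; x to its back (away from the robot at yaw 0), y to its left, z up. The floor reaches from x = -95 to +80 mm, y = -75 to +75 mm. At the back a fixed ledge 18 mm high, from x = 70 to 84 mm, carries the lap and stops what slides under it. The other three edges carry hinged sides 3 mm thick.
- tray_floor: The card floor of the tray, same origin and axes as the tray; its top face is 4 mm above the bench. Rigid.
- left_side (a joint): Hinged side at the left (+y edge of the tray), 171 mm long, 55 mm from crease to free edge; the crease lies along tray x at y = +75 mm, 4 mm above the bench. Value 0 = folded out flat, 1.57 = upright, stop at 1.66; starts half folded at 0.40 to 0.80. The stiff crease (0.05 N m of friction, 1 to 3 N at the free edge) stays where it is left.
- right_side (a joint): Hinged right side (-y edge of the tray), the mirror image of the left side; crease at y = -75 mm. Value 0 = folded out flat, 1.57 = upright, stop at 1.66; starts half folded at 0.40 to 0.80. The stiff crease (0.05 N m of friction, 1 to 3 N at the free edge) stays where it is left.
- front_side (a joint): Hinged front side (-x edge of the tray, nearest the robot), 146 mm long, 55 mm from crease to free edge; the crease lies along tray y at x = -95 mm, 4 mm above the bench. Value 0 = folded out flat, 1.57 = upright, stop at 1.66; starts half folded at 0.40 to 0.80. The stiff crease (0.05 N m of friction, 1 to 3 N at the free edge) stays where it is left.
- left_side_edge (a point): Middle of the free edge of the left side (mid length is at tray x = -7.5 mm).
- right_side_edge (a point): Middle of the free edge of the right side (mid length is at tray x = -7.5 mm).
- front_side_edge (a point): Middle of the free edge of the front side (at tray y = 0).
- lap (a joint): The lapped flap: a plywood leaf 120 mm wide, 3 mm thick, hinged on the back ledge and reaching forward over the tray floor. Value 0 = lying level, its underside 9 mm above the floor (it cannot go lower); grows as its free edge is lifted. Only its weight and a weak spring keep it down.
- lap_edge (a point): Middle of the free front edge of the lap, at tray x = 37 mm. The last 7 mm of the lap flare upward by 4 mm, so the mouth is about 12 mm high.
- insert: Plywood display insert on the bench: rigid, about 0.16 kg, a plate 90 (x) by 110 (y) by 5 mm with a grey padded bar standing across it, 18 mm thick in x, 80 mm long in y, top 45 mm above the plate's underside, middle 18 mm behind the plate's centre. Origin at the centre of the plate's underside; x points to its front edge, on the wide free part of the plate, which goes under the lap.
- insert_front (a point): Middle of the insert's front edge, on its underside (45 mm ahead of its origin).
- insert_bar (a point): Middle of the top of the padded bar.
- pliers: Bystander: pliers with teal grips, 155 mm long, lying flat, 12 mm high.
- cutters: Bystander: side cutters with yellow grips, 155 mm long, lying flat, 12 mm high.
- spool: Bystander: white plastic spool, diameter 66 mm, 46 mm tall, standing.
- bead_jar: Bystander: green glass jar, diameter 48 mm, 60 mm tall.
- bead_box: Bystander: clear open box of beads, 90 x 70 x 40 mm.
Things that resemble listed ones, but are neither listed nor needed, are in the scene too. Leave any blue or pink look-alike of the insert alone.

How it is judged:
By the outcome, as a careful person would: the job done as asked, in the order asked, and still so for the second after the job is handed in, while the arm keeps its last pose, push and grip.
It also fails if it takes over 72 s, if anything falls off the work surface, if the arm or the gripper's body presses on something with over 40 N, if the wrist force passes 120 N, or if a joint passes its speed limit or range.

## Working session

There is one attempt and no reset: what is moved stays moved. The work goes in short steps, Python scripts to look and compute and a tool call to move; the robot and the scene stay as the last step left them, time stands still between calls to the robot, and variables do not carry over. Pictures are saved under pics/ and viewed, at most 10 in all, crops included, and the job is handed in when it is done.

Besides the shell and the picture viewer there is one more tool, called after "Request:" as name([rows], argument=value, ...), one row to a line, values as JSON. jog_arm: Moves the arm, as the interface text tells. Its arguments: {"type":"object","properties":{"rows":{"type":"array","items":{"type":"array"}},"squeeze":{"type":"number"}},"required":["rows"]}

```bash
mkdir -p pics; cat > h.py <<'E'
from station import *
import numpy as np, cv2
def world(c,u,v,win=2):
    # u,v pixel -> world via range
    K=c["K"];r=c["range_z"];u=float(u);v=float(v)
    p=r[max(0,int(v)-win):int(v)+win+1,max(0,int(u)-win):int(u)+win+1];p=p[p>0]
    if len(p)==0:return None
    return ray(c,u,v,d=np.median(p))
def ray(c,u,v,d=None,z=None):
    K=c["K"];q=np.array([(u-K[0,2])/K[0,0],-(v-K[1,2])/K[1,1],-1.])
    T=c["world_from_camera"]
    if d is None:
        D=T[:3,:3]@q;d=(z-T[2,3])/D[2]
    return (T@np.r_[q*d,1])[:3]
def cloud(c):
    K=c["K"];r=c["range_z"];v,u=np.indices(r.shape)
    P=np.stack([(u-K[0,2])/K[0,0]*r,-(v-K[1,2])/K[1,1]*r,-r],-1)
    T=c["world_from_camera"];W=P@T[:3,:3].T+T[:3,3];W[r<=0]=np.nan;return W
def save(c,n): cv2.imwrite("pics/"+n,c["image"][:,:,::-1])
E
python3 - <<'E'
from h import *
np.set_printoptions(precision=3,suppress=True)
c=camera("top");save(c,"top1.png");np.savez("top1.npz",**{k:c[k] for k in("image","range_z","K","world_from_camera")})
s=camera("scene");save(s,"scene1.png")
for n,cc in(("top",c),("scene",s)):
  for l in ["tray","left_side_edge","right_side_edge","front_side_edge","lap_edge","insert","insert_front","insert_bar"]:
    for d in spot_point(l,cc)[:4]:
        u,v=d["at"][0]*560,d["at"][1]*420
        print(n,l,round(d["p"],2),round(u),round(v),world(cc,u,v))
print(c["K"],c["world_from_camera"])
E
```

```text
top tray 0.71 209 183 [0.59  0.125 0.006]
top left_side_edge 0.9 170 174 [ 0.626  0.255 -0.001]
top left_side_edge 0.39 325 200 [ 0.53  -0.251  0.003]
top left_side_edge 0.28 371 233 [ 0.415 -0.387  0.06 ]
top right_side_edge 0.62 247 188 [0.571 0.001 0.021]
top front_side_edge 0.7 194 226 [0.452 0.176 0.001]
top lap_edge 0.82 213 168 [0.638 0.109 0.016]
top insert 0.72 326 210 [ 0.496 -0.253  0.004]
top insert 0.69 336 295 [ 0.225 -0.277  0.004]
top insert 0.55 400 280 [ 0.269 -0.473  0.046]
top insert_front 0.88 345 291 [ 0.236 -0.304  0.005]
top insert_front 0.85 324 200 [ 0.529 -0.247  0.004]
top insert_front 0.82 409 295 [ 0.218 -0.508  0.003]
top insert_front 0.39 282 245 [ 0.385 -0.107  0.01 ]
top insert_bar 0.9 330 297 [ 0.22  -0.252  0.043]
top insert_bar 0.89 329 213 [ 0.487 -0.262  0.005]
top insert_bar 0.89 406 274 [ 0.286 -0.493  0.042]
scene tray 0.88 381 242 [0.584 0.129 0.004]
scene left_side_edge 0.57 430 230 [0.615 0.237 0.034]
scene right_side_edge 0.66 325 236 [0.517 0.016 0.002]
scene front_side_edge 0.87 365 203 [0.455 0.151 0.033]
scene lap_edge 0.62 387 249 [0
[... 197 characters left out ...]
45 -0.269  0.004]
scene insert 0.47 147 249 [ 0.439 -0.396  0.002]
scene insert_front 0.98 220 256 [ 0.525 -0.245  0.006]
scene insert_front 0.85 86 209 [ 0.291 -0.516  0.045]
scene insert_front 0.57 165 199 [ 0.222 -0.32   0.001]
scene insert_front 0.33 210 323 [ 0.735 -0.315  0.016]
scene insert_bar 0.96 96 204 [ 0.192 -0.496  0.001]
scene insert_bar 0.69 188 179 [ 0.214 -0.254  0.046]
scene insert_bar 0.63 206 228 [ 0.393 -0.249  0.001]
scene insert_bar 0.56 365 199 [0.388 0.191 0.001]
[[495.458   0.    282.428]
 [  0.    495.458 214.327]
 [  0.      0.      1.   ]] [[-0.021  0.994 -0.107  0.313]
 [-1.    -0.021  0.004 -0.105]
 [ 0.002  0.107  0.994  1.598]
 [ 0.     0.     0.     1.   ]]
```

View pics/top1.png

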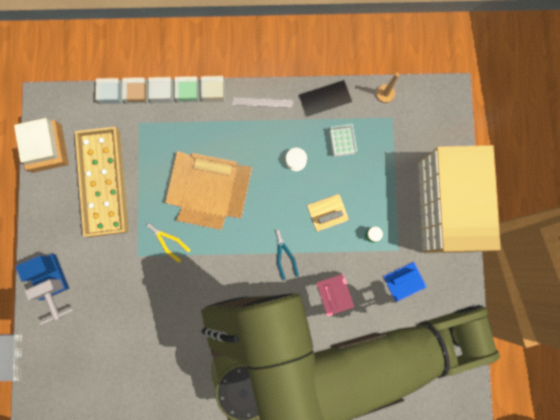

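View pics/scene1.png

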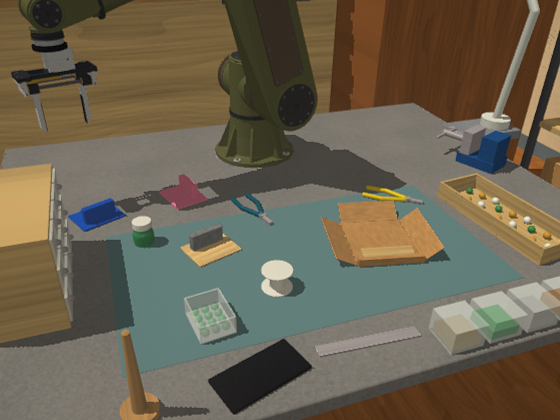

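The plywood plate with a grey bar at top pixel (327,213), scene (211,245), fits the description. The pink one at (336,295) and the blue one at (404,281) are look-alikes. The tray is at top (208,187). I'll confirm with one enlarged crop and measure the yaws.

```bash
python3 - <<'E'
from h import *
np.set_printoptions(precision=3,suppress=True)
c=dict(np.load("top1.npz"));im=c["image"][:,:,::-1]
a=cv2.resize(im[145:235,155:265],None,fx=5,fy=5,interpolation=cv2.INTER_CUBIC)
b=cv2.resize(im[190:235,300:355],None,fx=5,fy=5,interpolation=cv2.INTER_CUBIC)
o=np.zeros((450,800,3),np.uint8);o[:,:550]=a;o[:225,550:800]=b[:,:250]
cv2.imwrite("pics/crop.png",o)
hsv=cv2.cvtColor(im,cv2.COLOR_BGR2HSV)
for n,(x0,x1,y0,y1) in {"ins":(300,355,185,240)}.items():
    m=np.zeros(im.shape[:2],np.uint8)
    sub=hsv[y0:y1,x0:x1];m[y0:y1,x0:x1]=((sub[...,0]>8)&(sub[...,0]<35)&(sub[...,1]>70)&(sub[...,2]>90))*255
    m=cv2.morphologyEx(m,cv2.MORPH_CLOSE,np.ones((9,9)))
    r=cv2.minAreaRect(cv2.findNonZero(m));print(r);
    for p in cv2.boxPoints(r):print(p,ray(c,*p,z=.005))
W=cloud(c)
sub=W[185:240,300:355].reshape(-1,3);q=sub[sub[:,2]>.03];print("bar",len(q),q.mean(0),q.max(0))
for v in range(145,235,4):print(v,(W[v,155:265:5,2]*1000).round().astype(int))
E
```

```text
((327.39776611328125, 212.21897888183594), (27.85205841064453, 34.25973892211914), 70.01689147949219)
[306.54  204.985] [ 0.514 -0.19   0.005]
[338.737 193.277] [ 0.55  -0.296  0.005]
[348.255 219.453] [ 0.464 -0.324  0.005]
[316.058 231.161] [ 0.428 -0.219  0.005]
bar 150 [ 0.47  -0.263  0.044] [ 0.49  -0.224  0.051]
145 [  7  -5   4  -1   7  -6  -5   1   2   3   2   4  -3  -4   1  -1   3   5
   2 -10   1   4]
149 [-3  6 -1 -8  3 -2  3  1 -5  2  0  4 -1  8  4 -2 -3  1  5  6  4 -1]
153 [ 1 -2  1 -8 -2 28  4 -4 -2  0 -2 -6  1  0  2  1 -1  4  1  2  2  4]
157 [ 0  2 -6  3  0 26 13  6 19 19 23 20  1  6 -2 -3 -3  7  8  4  9 -5]
161 [-5  3  5 -1 33 31 14 -3 12 16 15 21 16 21 25 16  5 -1  0  2 -1  0]
165 [ 2  0  5 -3 36 28 21  2 18 14 18 19 10 17 20 14 21  2  3  2  2  0]
169 [-3  6 -1  5 36 25  9 -4  1 23 13 15 16 13 17 16 -2 15 14 23  0  2]
173 [-7 -2 -5 -6 36 18 11 -6  7  0  2 10  5 12 17 11 -1  7 22 21 -6  5]
177 [ 1  1 -8 -2 32 18 11  1  3 -3  0 -2  8  0  7  9  4 11 18 -7  2  3]
181 [-2 -4 -6 -2 27 16  9  5  3  6  8  2  8  6  6  0  4 12 20  7  2 -2]
185 [ 3 -3 -3 34 26 18 -3  4 -6  4  6
[... 662 characters left out ...]
-3 -6 31 13  8  3  4  3  3  6  4  8  0 -1  4 11 18 -1  0  0  2]
205 [ 3  2  0  1 13  4  4 -2  1  3  6  5 11  2  0  3 14 20  5  3  3 -2]
209 [ 5  3  0 -5  9  5  5  7 12  2  3  0  5 -9  3  3 15 13 -1  3  4  1]
213 [-8 -5 -2 -4  6 14 10 13 12  3  2  3  9  2  1 20 15 23  7 -3 -8  3]
217 [ 3 -1 -2 -5  3 27 24 22 15 18 11 11 13  7  2 -1 14 30  1  0 -4 -7]
221 [ 3 -2  0  2  1 40 30 25 28 26 19 21 21 24 -2 -1  6 -5 -2 -2  5 -3]
225 [ 0  0 -4  6 -3  2 -1 -4  6 31 32 29 27 29  2 -1  4  3 -5  5 -7 -3]
229 [11 -7  2  1 -1 -1  0  3  3 -4  2 -2  3 30 -3 -3  6 -3  1  0 -1  3]
233 [10 13 12  3 -2  3 -2 -3 -5 -2 -4  4 -4  5  3 -4 -4  1 -1 -6  0 -5]<stdin>:17: RuntimeWarning: invalid value encountered in cast
```

View pics/crop.png

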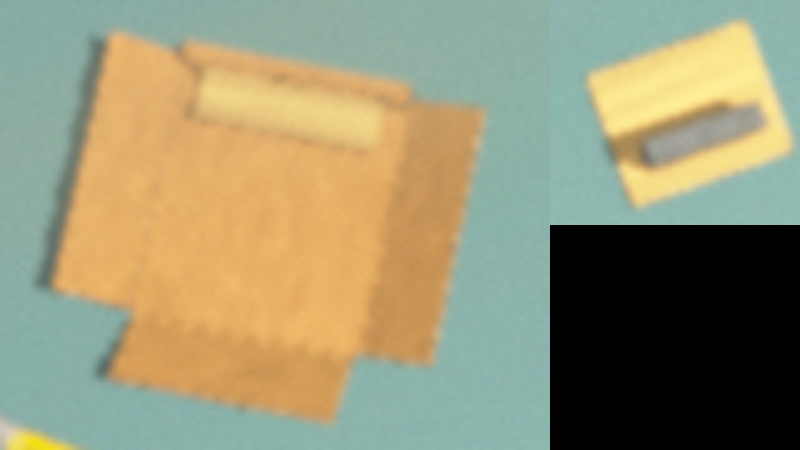

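The crop confirms it: a natural plywood plate with a grey bar, whose wide free part faces up in the image (yaw about +18°). The tray is yawed about -11°, with its lap at the top. Next I'll compute the tray pose and the move above it.

```bash
cat >> h.py <<'E'
from scipy.spatial.transform import Rotation as Rn
def Rt(): return Rn.from_euler('xyz',get_obs()["eef_rot"]).as_matrix()
def go(target,yawdeg=None):
    """shift in tool axes from the present measured pose; yaw of tool x in world"""
    o=get_obs();R=Rt();d=R.T@(np.array(target)-o["ee_pos"])
    print("pos",o["ee_pos"].round(4),"toolx yaw",np.degrees(np.arctan2(R[1,0],R[0,0])).round(2),"shift mm",(d*1000).round(1))
    if yawdeg is not None:
        t=(np.degrees(np.arctan2(R[1,0],R[0,0]))-yawdeg+180)%360-180
        print("tool turn deg",round(t,2))
def T2w(pose,p):  # pose x,y,yawdeg
    a=np.radians(pose[2]);return np.array([pose[0]+np.cos(a)*p[0]-np.sin(a)*p[1],pose[1]+np.sin(a)*p[0]+np.cos(a)*p[1],p[2]])
E
python3 - <<'E'
from h import *
np.set_printoptions(precision=4,suppress=True)
c=dict(np.load("top1.npz"))
P=lambda X,Y,z:ray(c,155+X/5-.4,145+Y/5-.4,z=z)
a,b=P(192,117,.018),P(373,152,.018);print("lap front",a,b,np.linalg.norm(a-b))
a2,b2=P(185,42,.02),P(410,88,.02);print("back",a2,b2,np.linalg.norm(a2-b2))
f1,f2=P(130,310,.004),P(360,355,.004);print("front crease",f1,f2,np.linalg.norm(f1-f2))
for u,v in((a,b),(a2,b2),(f1,f2)):
    d=u-v;print(np.degrees(np.arctan2(-d[0],d[1])))
y=-11.8
for m,px in(((a+b)/2,37),((f1+f2)/2,-95),((a2+b2)/2,84)):
    print("origin",(m-T2w((0,0,y),(px,0,0))*1e-3)[:2])
w=camera("wrist");print(w["T_tool_cam"],w["K"]);print(Rt(),get_obs()["force"])
go([.56,.12,.25],-12)
E
```

```text
lap front [0.6403 0.175  0.018 ] [0.6148 0.0581 0.018 ] 0.11969845732041423
back [0.6894 0.1791 0.02  ] [0.656  0.0335 0.02  ] 0.14941504939029523
front crease [0.5169 0.2179 0.004 ] [0.4845 0.0692 0.004 ] 0.15218598959498042
-12.274389028268045
-12.922965322021026
-12.313091621936625
origin [0.5913 0.1241]
origin [0.5937 0.1241]
origin [0.5905 0.1235]
[[-0.0001  0.9694  0.2455  0.071 ]
 [ 1.      0.0003 -0.0006 -0.    ]
 [-0.0007  0.2455 -0.9694 -0.1786]
 [ 0.      0.      0.      1.    ]] [[318.9476   0.     277.9512]
 [  0.     318.9476 208.3957]
 [  0.       0.       1.    ]]
[[ 0.96  0.28 -0.  ]
 [ 0.28 -0.96  0.  ]
 [-0.   -0.   -1.  ]] [ 0.822   0.6386 -0.1905]
pos [ 0.154  -0.528   0.2055] toolx yaw 16.26 shift mm [ 571.2 -508.4  -44.5]
tool turn deg 28.26
```

Request:
jog_arm([
  [[0,0,-0.005],-6.8,0],
  [[0,0,-0.005],-6.8,0],
  [[0,0,-0.005],-6.8,0],
  [[0,0,-0.005],-6.8,0],
  [[0,0,-0.005],-6.8,0],
  [[0,0,-0.005],-6.8,0],
  [[0,0,-0.005],-6.8,0],
  [[0,0,-0.005],-6.8,0],
  [[0,0,-0.005],-6.9,0],
  [[0.02,0.008,0],0,0],
  [[0.034,0.013,0],0,0],
  [[0.034,0.013,0],0,0],
])

```text
time_s: 1.95
ee_pos: [0.2062, -0.4485, 0.2501]
eef_rot: [-3.141, -0.0, 1.352]
force: [0.6, 0.3, 0.2]
grip_width: 0.0173
grip_force: 0.0
```

Request:
jog_arm([
  [[0.035,0.0133,0],0,0],
  [[0.035,0.0133,0],0,0],
  [[0.035,0.0133,0],0,0],
  [[0.035,0.0133,0],0,0],
  [[0.035,0.0133,0],0,0],
  [[0.035,0.0133,0],0,0],
  [[0.035,0.0133,0],0,0],
  [[0.035,0.0133,0],0,0],
  [[0.035,0.0133,0],0,0],
  [[0.035,0.0133,0],0,0],
  [[0.035,0.0133,0],0,0],
  [[0.035,0.0133,0],0,0],
])

```text
time_s: 2.95
ee_pos: [0.4532, -0.0718, 0.2507]
eef_rot: [3.141, 0.0, 1.354]
force: [0.1, -0.5, 0.2]
grip_width: 0.0004
grip_force: 0.0
```

Request:
jog_arm([
  [[0.035,0.0133,0],0,0],
  [[0.035,0.0133,0],0,0],
  [[0.035,0.0133,0],0,0],
  [[0.035,0.0133,0],0,0],
  [[0.035,0.0133,0],0,0],
  [[0.025,0.0105,0],0,0],
  [[0.016,0.0062,0],0,0],
  [[0,0,0],0,0],
])

```text
time_s: 3.62
ee_pos: [0.5811, 0.1219, 0.2496]
eef_rot: [-3.141, -0.0, 1.356]
force: [-0.8, 0.3, -0.4]
grip_width: 0.0005
grip_force: 0.0
```

```bash
cat >> h.py <<'E'
def wrist():
    T=np.eye(4);o=get_obs();T[:3,:3]=Rt();T[:3,3]=o["ee_pos"];c=camera("wrist");c["world_from_camera"]=T@c["T_tool_cam"];return c
E
python3 - <<'E'
from h import *
np.set_printoptions(precision=4,suppress=True)
c=wrist();save(c,"w1.png");np.savez("w1.npz",**{k:c[k] for k in("image","range_z","K","world_from_camera")})
for l in ["tray","left_side_edge","right_side_edge","front_side_edge","lap_edge"]:
    for d in spot_point(l,c)[:2]:
        u,v=d["at"][0]*560,d["at"][1]*420
        print(l,round(d["p"],2),round(u),round(v),world(c,u,v))
go([.592,.124,.2],77.6)
E
```

```text
tray 0.6 287 179 [0.5942 0.1234 0.0035]
left_side_edge 0.9 282 80 [0.6119 0.2418 0.0361]
front_side_edge 0.6 170 176 [0.4407 0.1596 0.0006]
lap_edge 0.75 311 178 [0.6258 0.1178 0.0041]
pos [0.58   0.1185 0.2508] toolx yaw 77.5 shift mm [ 8.  10.5 50.8]
tool turn deg -0.1
```

View pics/w1.png

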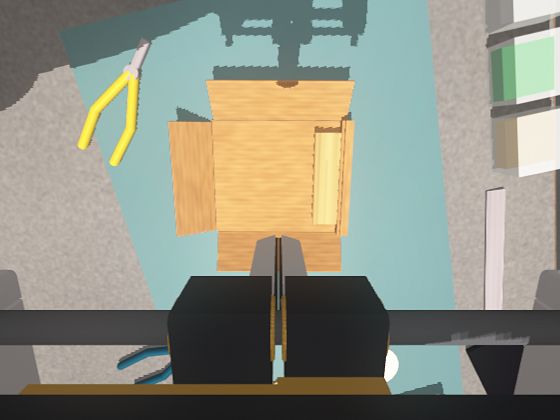

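Wrist view: the tray floor spans columns 213-340 and rows 121-232. The left side is at the top (edge row 81), the front side on the left (edge column 170), the right side at the bottom (edge row 271), and the lap front edge is at column 315. I'll refine the pose and panel angles from this.

```bash
python3 - <<'E'
from h import *
np.set_printoptions(precision=4,suppress=True)
c=dict(np.load("w1.npz"))
L=lambda z,*ps:[ray(c,*p,z=z) for p in ps]
fl=L(.004,(213,121),(217,232),(340,121)) 
lf=L(.018,(315,128),(313,225))
for p in fl+lf:print(p)
print("width",np.linalg.norm(fl[0]-fl[1]),"lap",np.linalg.norm(lf[0]-lf[1]))
d=lf[0]-lf[1];print("yaw lap",np.degrees(np.arctan2(-d[0],d[1])))
d=fl[0]-fl[1];print("yaw front",np.degrees(np.arctan2(-d[0],d[1])))
d=fl[2]-fl[0];print("yaw left",np.degrees(np.arctan2(d[1],d[0])))
y=-12.4
for m,q in(((fl[0]+fl[1])/2,(-95,0,0)),((lf[0]+lf[1])/2,(37,0,0))):
    print("origin",(m-T2w((0,0,y),q)*1e-3)[:2])
W=cloud(c);pose=(.592,.124,y);a=np.radians(y)
X=W-np.array([pose[0],pose[1],0]);tx=X[...,0]*np.cos(a)+X[...,1]*np.sin(a);ty=-X[...,0]*np.sin(a)+X[...,1]*np.cos(a);tz=W[...,2]
def prof(m,h,n):
    print(n,[(b,round(float(np.nanmedian(tz[m&(h>b)&(h<=b+5)]))*1000) if (m&(h>b)&(h<=b+5)).sum()>3 else None) for b in range(-5,65,5)])
tx,ty=tx*1e3,ty*1e3
prof((abs(tx+7)<60)&(ty>65),ty-75,"left")
prof((abs(tx+7)<60)&(ty<-65),-75-ty,"right")
prof((abs(ty)<50)&(tx<-85),-95-tx,"front")
E
```

```text
[0.5164 0.2169 0.004 ]
[0.4826 0.071  0.004 ]
[0.6756 0.1822 0.004 ]
[0.6411 0.1808 0.018 ]
[0.615 0.057 0.018]
width 0.14976236415556388 lap 0.12647787792614204
yaw lap -11.87977021151128
yaw front -13.031757601830988
yaw left -12.300220797953648
origin [0.5923 0.1235]
origin [0.5919 0.1269]
left [(-5, 3), (0, 5), (5, 8), (10, 13), (15, 17), (20, 21), (25, 25), (30, 29), (35, 33), (40, 37), (45, 36), (50, 0), (55, 0), (60, 0)]
right [(-5, 3), (0, 5), (5, 7), (10, 9), (15, 12), (20, 14), (25, 16), (30, 19), (35, 21), (40, 23), (45, 25), (50, None), (55, None), (60, 0)]
front [(-5, 3), (0, 4), (5, 7), (10, 11), (15, 14), (20, 18), (25, 21), (30, 24), (35, 28), (40, 31), (45, 33), (50, None), (55, 0), (60, 0)]
```

Request:
jog_arm([
  [[0.036,0.003,0.01],0,0],
  [[0.036,0,0.02],0,0],
  [[0.036,0,0.02],0,0],
  [[0.036,0,0.02],0,0],
  [[0,0,0.039],0,0],
  [[0,0,0.039],0,0],
  [[0,0,0.039],0,0],
  [[0,0,0.03],0,0],
  [[0,0,0.018],0,0],
  [[0,0,0.006],0,0],
  [[0,0,0],0,0],
])

```text
time_s: 4.83
ee_pos: [0.6137, 0.2586, 0.0085]
eef_rot: [-3.14, 0.001, 1.353]
force: [0.2, -0.1, 0.5]
grip_width: 0.0003
grip_force: 0.0
```

```bash
python3 - <<'E'
from h import *
go(T2w((.592,.1245,-12.4),(-.0075,.136,.008)),77.6);print(get_obs()["force"])
E
```

```text
pos [0.6137 0.2586 0.0085] toolx yaw 77.52 shift mm [0.4 0.1 0.5]
tool turn deg -0.08
[ 0.18260281 -0.10622171  0.51827823]
```

Request:
jog_arm([
  [[-0.006,0,0],0,0],
  [[-0.004,0,0.0],0,0],
  [[-0.0045,0,-0.005],0,0],
  [[-0.005,0,-0.0045],0,0],
  [[-0.0055,0,-0.004],0,0],
  [[-0.006,0,-0.0035],0,0],
  [[-0.006,0,-0.0025],0,0],
  [[-0.006,0,-0.002],0,0],
  [[-0.005,0,-0.001],0,0],
  [[-0.003,0,0],0,0],
  [[0,0,0],0,0],
  [[0,0,0],0,0],
])

```text
time_s: 5.83
ee_pos: [0.6034, 0.2098, 0.0321]
eef_rot: [3.141, -0.001, 1.354]
force: [1.8, 4.1, 3.0]
grip_width: 0.0004
grip_force: 2.3
```

Request:
jog_arm([
  [[0.008,0,0],0,0],
  [[0.02,0,0],0,0],
  [[0,0,-0.035],0,0],
  [[0,0,-0.04],0,0],
  [[0,0,-0.02],0,0],
  [[0,0,0],0,0],
])

```text
time_s: 6.33
ee_pos: [0.6109, 0.2378, 0.1321]
eef_rot: [3.136, -0.003, 1.354]
force: [0.1, 0.1, -0.1]
grip_width: 0.0006
grip_force: 0.0
```

```bash
cat >> h.py <<'E'
def trayframe(W,pose=(.592,.1245,-12.4)):
    a=np.radians(pose[2]);X=W-np.array([pose[0],pose[1],0])
    return 1e3*(X[...,0]*np.cos(a)+X[...,1]*np.sin(a)),1e3*(-X[...,0]*np.sin(a)+X[...,1]*np.cos(a)),1e3*X[...,2]
def sides(c):
    tx,ty,tz=trayframe(cloud(c))
    for n,m,h in(("left",(abs(tx+7)<60)&(ty>50),ty-75),("right",(abs(tx+7)<60)&(ty<-50),-75-ty),("front",(abs(ty)<50)&(tx<-60),-95-tx)):
        print(n,[(b,int(np.nanmedian(h[m&(abs(tz-b)<2.5)&(abs(h)<60)])) if (m&(abs(tz-b)<2.5)&(abs(h)<60)).sum()>5 else None) for b in range(10,65,5)])
E
python3 - <<'E'
from h import *
c=wrist();save(c,"w2.png");sides(c);go(T2w((.592,.1245,-12.4),(-.0075,-.144,.007)),77.6)
t=camera("top");sides(t)
E
```

```text
left [(10, 3), (15, 2), (20, 2), (25, 1), (30, 1), (35, 1), (40, 0), (45, 0), (50, 0), (55, 0), (60, -1)]
right [(10, 10), (15, None), (20, None), (25, None), (30, None), (35, None), (40, None), (45, None), (50, None), (55, None), (60, None)]
front [(10, 11), (15, 19), (20, 26), (25, 33), (30, 40), (35, 45), (40, None), (45, None), (50, None), (55, None), (60, None)]
pos [0.61   0.2374 0.1291] toolx yaw 77.57 shift mm [-258.3   -1.1  121.7]
tool turn deg -0.03
left [(10, -9), (15, -17), (20, -1), (25, -2), (30, -2), (35, -3), (40, None), (45, -3), (50, -4), (55, -4), (60, -3)]
right [(10, 11), (15, 24), (20, 34), (25, 43), (30, 48), (35, None), (40, None), (45, None), (50, None), (55, None), (60, None)]
front [(10, 6), (15, 17), (20, 24), (25, 32), (30, 39), (35, 42), (40, None), (45, None), (50, None), (55, None), (60, None)]
```

Request:
jog_arm([
  [[-0.03,-0.001,0],0,0],
  [[-0.038,0,0],0,0],
  [[-0.038,0,0],0,0],
  [[-0.038,0,0],0,0],
  [[-0.038,0,0],0,0],
  [[-0.038,0,0],0,0],
  [[-0.038,0,0.015],0,0],
  [[0,0,0.037],0,0],
  [[0,0,0.037],0,0],
  [[0,0,0.027],0,0],
  [[0,0,0.006],0,0],
  [[0,0,0],0,0],
])

```text
time_s: 7.43
ee_pos: [0.5505, -0.0147, 0.0022]
eef_rot: [-3.135, 0.001, 1.354]
force: [-0.1, 0.3, 0.6]
grip_width: 0.0001
grip_force: 0.0
```

Request:
jog_arm([
  [[0.006,0,0],0,0],
  [[0.004,0,-0.001],0,0],
  [[0.0041,0,-0.0072],0,0],
  [[0.0052,0,-0.0067],0,0],
  [[0.006,0,-0.0057],0,0],
  [[0.0054,0,-0.004],0,0],
  [[0.0058,0,-0.0033],0,0],
  [[0.0062,0,-0.0026],0,0],
  [[0.0064,0,-0.0018],0,0],
  [[0.006,0,-0.001],0,0],
  [[0,0,0],0,0],
  [[0,0,0],0,0],
])

```text
time_s: 8.43
ee_pos: [0.5644, 0.0395, 0.0379]
eef_rot: [-3.141, -0.0, 1.354]
force: [0.1, -0.9, -0.9]
grip_width: 0.0004
grip_force: 0.0
```

```bash
python3 - <<'E'
from h import *
print(trayframe(get_obs()["ee_pos"]))
c=camera("top");sides(c);s=camera("scene");sides(s)
E
```

```text
(np.float64(-8.70775922644352), np.float64(-88.9681117984758), np.float64(37.8877316879163))
left [(10, -3), (15, -10), (20, -1), (25, -1), (30, -2), (35, -2), (40, -3), (45, -3), (50, -4), (55, -3), (60, -3)]
right [(10, None), (15, None), (20, None), (25, None), (30, None), (35, None), (40, None), (45, None), (50, None), (55, None), (60, None)]
front [(10, 6), (15, 15), (20, 24), (25, 31), (30, 38), (35, 43), (40, None), (45, None), (50, None), (55, None), (60, None)]
left [(10, 0), (15, -1), (20, -1), (25, -1), (30, -2), (35, -2), (40, -3), (45, -3), (50, -4), (55, -4), (60, -4)]
right [(10, 3), (15, 2), (20, 3), (25, 3), (30, 3), (35, 4), (40, 4), (45, 5), (50, 10), (55, 8), (60, 5)]
front [(10, 9), (15, 17), (20, 22), (25, 32), (30, 39), (35, 44), (40, None), (45, None), (50, None), (55, None), (60, None)]
```

Request:
jog_arm([
  [[0.002,0,0],0,0],
  [[0,0,0],0,0],
  [[-0.008,0,0],0,0],
  [[-0.014,0,0],0,0],
  [[0,0,-0.035],0,0],
  [[0,0,-0.035],0,0],
  [[0.0218,-0.0306,0],0,0],
  [[0.0218,-0.0306,0],0,0],
  [[0.0218,-0.0306,0],0,0],
  [[0.0218,-0.0306,0],0,0],
  [[0.0218,-0.0306,0],0,0],
  [[0,0,0.02],0,0],
])

```text
time_s: 9.53
ee_pos: [0.4327, 0.1614, 0.0908]
eef_rot: [3.138, -0.003, 1.356]
force: [-0.2, -0.1, 1.3]
grip_width: 0.0001
grip_force: 0.0
```

Request:
jog_arm([
  [[0,0,0.037],0,0],
  [[0,0,0.03],0,0],
  [[0,0,0.01],0,0],
  [[0,0,0],0,0],
])

```text
time_s: 9.87
ee_pos: [0.4332, 0.1577, 0.0096]
eef_rot: [-3.138, 0.002, 1.353]
force: [-0.3, -0.1, -0.1]
grip_width: 0.0004
grip_force: 0.0
```

```bash
python3 - <<'E'
from h import *
print(trayframe(get_obs()["ee_pos"]),get_obs()["force"])
s=camera("scene");sides(s)
E
```

```text
(np.float64(-162.21355869275868), np.float64(-1.6432393845579318), np.float64(9.570039723603552)) [-0.32421165 -0.12169317 -0.10544734]
left [(10, 0), (15, -1), (20, -1), (25, -2), (30, -2), (35, -3), (40, -3), (45, -3), (50, -4), (55, -4), (60, -4)]
right [(10, 3), (15, 2), (20, 3), (25, 3), (30, 3), (35, 3), (40, 3), (45, 3), (50, 4), (55, 4), (60, 3)]
front [(10, 10), (15, 17), (20, 25), (25, 31), (30, 39), (35, 45), (40, 56), (45, 56), (50, 55), (55, 55), (60, 56)]
```

Request:
jog_arm([
  [[0,0.005,0],0,0],
  [[0,0.003,0],0,0],
  [[0,0.0046,-0.0057],0,0],
  [[0,0.0052,-0.005],0,0],
  [[0,0.0053,-0.004],0,0],
  [[0,0.0057,-0.0034],0,0],
  [[0,0.0061,-0.0026],0,0],
  [[0,0.0064,-0.002],0,0],
  [[0,0.0065,-0.001],0,0],
  [[0,0.0039,0],0,0],
  [[0,0,0],0,0],
  [[0,0,0],0,0],
])

```text
time_s: 10.92
ee_pos: [0.4848, 0.1476, 0.0346]
eef_rot: [-3.141, 0.0, 1.353]
force: [0.0, 1.2, 0.0]
grip_width: 0.0002
grip_force: 0.0
```

```bash
python3 - <<'E'
from h import *
print(trayframe(get_obs()["ee_pos"]),get_obs()["force"])
s=camera("scene");sides(s);sides(camera("top"))
E
```

```text
(np.float64(-109.61360596331346), np.float64(-0.48342347462611635), np.float64(34.62661398932505)) [0.00521499 1.17646784 0.03983498]
left [(10, 0), (15, -1), (20, -1), (25, -2), (30, -2), (35, -2), (40, -3), (45, -3), (50, -4), (55, -4), (60, -4)]
right [(10, 3), (15, 3), (20, 2), (25, 3), (30, 3), (35, 3), (40, 3), (45, 4), (50, 4), (55, 3), (60, 3)]
front [(10, 2), (15, 2), (20, 1), (25, 1), (30, 1), (35, 0), (40, 0), (45, 0), (50, -1), (55, 0), (60, 0)]
left [(10, 0), (15, -2), (20, -2), (25, -2), (30, None), (35, -3), (40, None), (45, -4), (50, -4), (55, -3), (60, -4)]
right [(10, -7), (15, -16), (20, 3), (25, 3), (30, None), (35, 4), (40, 4), (45, None), (50, 4), (55, 3), (60, 3)]
front [(10, -15), (15, None), (20, None), (25, None), (30, None), (35, None), (40, None), (45, None), (50, None), (55, None), (60, None)]
```

Request:
jog_arm([
  [[0,-0.008,0],0,0],
  [[0,-0.008,0],0,0],
  [[0,0,-0.035],0,0],
  [[0,0,-0.035],0,0],
  [[0.016,0.035,0],0,0],
  [[0.015,0.036,0],0,0],
  [[0.014,0.036,0],0,0],
  [[0,0,0.035],0,0],
  [[0,0,0.03],0,0],
  [[0.01,0,0],0,0],
  [[0.007,0,0],0,0],
  [[0,0,0],0,0],
])

```text
time_s: 12.02
ee_pos: [0.5874, 0.1906, 0.0418]
eef_rot: [3.14, -0.001, 1.355]
force: [-0.1, 0.2, 0.6]
grip_width: 0.0008
grip_force: 0.0
```

```bash
python3 - <<'E'
from h import *
print(trayframe(get_obs()["ee_pos"]),get_obs()["force"])
s=camera("scene");sides(s)
E
```

```text
(np.float64(-18.670248780306405), np.float64(63.55897823556507), np.float64(41.839117864434904)) [-0.07838355  0.23436396  0.58735003]
left [(10, 0), (15, -1), (20, -1), (25, -1), (30, -1), (35, -1), (40, -2), (45, -2), (50, -3), (55, -4), (60, -3)]
right [(10, 3), (15, 3), (20, 2), (25, 3), (30, 3), (35, 3), (40, 4), (45, 3), (50, 4), (55, 4), (60, 3)]
front [(10, 1), (15, 1), (20, 1), (25, 0), (30, 0), (35, 0), (40, 0), (45, 0), (50, 0), (55, -1), (60, -1)]
```

Request:
jog_arm([
  [[0.0025,0,0],0,0],
  [[0,0,0],0,0],
  [[-0.008,0,-0.01],0,0],
  [[0,0,-0.03],0,0],
  [[0,0,-0.035],0,0.06],
  [[-0.015,0,-0.035],0,0.06],
  [[-0.03,-0.0008,-0.025],0,0.06],
  [[-0.036,-0.0008,-0.02],0,0.06],
  [[-0.036,-0.0008,0],0,0.06],
  [[-0.036,-0.0008,0],0,0.06],
  [[-0.036,-0.0008,0],0,0.06],
  [[-0.036,-0.0008,0],0,0.06],
])

```text
time_s: 13.07
ee_pos: [0.5316, -0.0375, 0.1964]
eef_rot: [3.14, -0.0, 1.353]
force: [0.5, 0.1, -0.4]
grip_width: 0.0502
grip_force: 0.0
```

Request:
jog_arm([
  [[-0.036,-0.0008,0],0,0.06],
  [[-0.036,-0.0008,0],0,0.06],
  [[-0.036,-0.0008,0],0,0.06],
  [[-0.036,-0.0008,0],0,0.06],
  [[-0.036,-0.0008,0],0,0.06],
  [[-0.036,-0.0008,0],0,0.06],
  [[-0.036,-0.0008,0],-6.2,0.06],
  [[-0.02,0,0],-6.2,0.06],
  [[0,0,0],-6.2,0.06],
  [[0,0,0],-6.2,0.06],
  [[0,0,0],-6.2,0.06],
  [[0,0,0],0,0.06],
])

```text
time_s: 14.07
ee_pos: [0.4701, -0.3007, 0.1961]
eef_rot: [3.141, 0.001, 1.899]
force: [1.4, 0.2, 0.0]
grip_width: 0.0597
grip_force: 0.0
```

```bash
python3 - <<'E'
from h import *
np.set_printoptions(precision=4,suppress=True)
sides(camera("scene"))
c=wrist();save(c,"w3.png");W=cloud(c);b=c["image"][:,:,::-1]
hsv=cv2.cvtColor(np.ascontiguousarray(b),cv2.COLOR_BGR2HSV)
near=(abs(W[...,0]-.485)<.1)&(abs(W[...,1]+.26)<.1)
m=((hsv[...,0]>10)&(hsv[...,0]<35)&(hsv[...,1]>50)&(hsv[...,2]>90)&near).astype(np.uint8)*255
m=cv2.morphologyEx(m,cv2.MORPH_OPEN,np.ones((3,3)));m=cv2.morphologyEx(m,cv2.MORPH_CLOSE,np.ones((41,41)))
r=cv2.minAreaRect(cv2.findNonZero(m));print(r)
pts=[ray(c,*p,z=.005) for p in cv2.boxPoints(r)]
for p in pts:print(p)
print("plate centre",np.mean(pts,0))
q=W[near&(W[...,2]>.035)&(W[...,2]<.055)];cb=cv2.minAreaRect((q[:,:2]*1000).astype(np.float32));print("bar",len(q),q.mean(0),cb)
for l in["insert_bar","insert_front"]:
  for d in spot_point(l,c)[:2]:
    u,v=d["at"][0]*560,d["at"][1]*420;print(l,d["p"],u,v,world(c,u,v))
go([.471,-.263,.014],108.6)
E
```

```text
left [(10, 0), (15, 0), (20, -1), (25, 0), (30, 0), (35, -1), (40, -1), (45, -1), (50, -1), (55, -1), (60, -1)]
right [(10, 3), (15, 3), (20, 3), (25, 3), (30, 3), (35, 3), (40, 3), (45, 4), (50, 4), (55, 4), (60, 3)]
front [(10, 1), (15, 1), (20, 1), (25, 0), (30, 0), (35, 0), (40, 0), (45, 0), (50, 0), (55, -1), (60, -1)]
((335.0, 251.5), (285.0, 402.0), 90.0)
[ 0.2905 -0.2649  0.005 ]
[ 0.713  -0.1241  0.005 ]
[ 0.9068 -0.4632  0.005 ]
[ 0.3709 -0.6412  0.005 ]
plate centre [ 0.5703 -0.3733  0.005 ]
bar 1350 [ 0.4694 -0.2607  0.0441] ((470.2585754394531, -262.1988525390625), (17.79857635498047, 79.6677474975586), 18.561504364013672)
insert_bar 0.87 290.304 165.69 [ 0.4721 -0.2655  0.0449]
insert_bar 0.79 62.496 298.41 [ 0.413  -0.2843  0.3092]
insert_front 0.87 80.192 137.508 [ 0.2364 -0.3156 -0.0001]
insert_front 0.63 340.928 155.60999999999999 [ 0.5265 -0.2402  0.0046]
pos [ 0.4706 -0.3002  0.1955] toolx yaw 108.38 shift mm [ 35.3  12.1 181.4]
tool turn deg -0.22
```

View pics/w3.png

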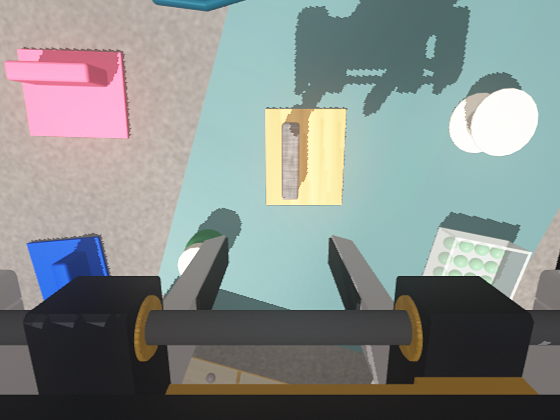

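The picture shows the wood insert at (305,157), its grey bar at (290,160) and its front edge at column 345. The sides are now upright. Now I'll grasp.

Request:
jog_arm([
  [[0.018,0.006,0.02],-0.2,0.06],
  [[0.0182,0.0057,0.03],0,0.06],
  [[0,0,0.035],0,0.06],
  [[0,0,0.035],0,0.06],
  [[0,0,0.03],0,0.06],
  [[0,0,0.02],0,0.06],
  [[0,0,0.01],0,0.06],
  [[0,0,0.0045],0,0.06],
  [[0,0,0],0,0.06],
  [[0,0,0],0,0.06],
])

```text
time_s: 15.1
ee_pos: [0.4709, -0.2625, 0.0116]
eef_rot: [3.141, 0.001, 1.898]
force: [-1.1, -0.5, 0.1]
grip_width: 0.0602
grip_force: 0.0
```

```bash
python3 - <<'E'
from h import *
go([.4703,-.2622,.010],108.6);print(get_obs()["force"])
E
```

```text
pos [ 0.4709 -0.2625  0.0116] toolx yaw 108.73 shift mm [ 0.5 -0.4  1.6]
tool turn deg 0.13
[-1.14410733 -0.49203286  0.0568318 ]
```

Request:
jog_arm([
  [[0,0,0],0,0.01],
  [[0,0,0],0,0.01],
  [[0,0,0],0,0.01],
  [[0,0,0],0,0.01],
  [[0,0,0],0,0.01],
  [[0,0,0],0,0.01],
  [[0,0,0],0,0.01],
  [[0,0,0],0,0.01],
  [[0,0,0],0,0.01],
  [[0,0,-0.01],0,0.01],
  [[0,0,-0.02],0,0.01],
  [[0,0,-0.02],0,0.01],
], squeeze=35)

```text
time_s: 16.1
ee_pos: [0.4698, -0.2618, 0.061]
eef_rot: [-3.14, -0.001, 1.898]
force: [0.0, -0.8, -1.8]
grip_width: 0.0177
grip_force: 35.0
```

```bash
python3 - <<'E'
from h import *
P=(.592,.1245,-12.4)
# bar is 18 mm behind origin: front edge at tray x=22 -> bar x=-41
go(T2w(P,(-.041,0,.150)),77.6);o=get_obs();print(o["force"],o["grip_width"],o["grip_force"])
E
```

```text
pos [ 0.4698 -0.2618  0.061 ] toolx yaw 108.76 shift mm [347.8 204.8 -88.7]
tool turn deg 31.16
[ 0.03948791 -0.82081105 -1.84057576] 0.017733970051267842 34.997482895851135
```

Request:
jog_arm([
  [[0,0,-0.018],6.2,0.01],
  [[0,0,-0.018],6.25,0.01],
  [[0,0,-0.018],6.25,0.01],
  [[0,0,-0.018],6.25,0.01],
  [[0,0,-0.017],6.2,0.01],
  [[0.015,0,0],0,0.01],
  [[0.03,-0.0005,0],0,0.01],
  [[0.034,-0.0005,0],0,0.01],
  [[0.034,-0.0005,0],0,0.01],
  [[0.034,-0.0005,0],0,0.01],
  [[0.034,-0.0005,0],0,0.01],
  [[0.034,-0.0005,0],0,0.01],
])

```text
time_s: 17.1
ee_pos: [0.5133, -0.0498, 0.1501]
eef_rot: [3.141, 0.0, 1.354]
force: [-0.1, -0.8, -1.8]
grip_width: 0.0175
grip_force: 35.0
```

Request:
jog_arm([
  [[0.034,-0.0005,0],0,0.01],
  [[0.034,-0.0005,0],0,0.01],
  [[0.034,-0.0005,0],0,0.01],
  [[0.034,0,0],0,0.01],
  [[0.032,0,0],0,0.01],
  [[0.02,0,0],0,0.01],
  [[0,0,0],0,0.01],
  [[0,0,0],0,0.01],
])

```text
time_s: 17.77
ee_pos: [0.5521, 0.1332, 0.1496]
eef_rot: [-3.141, 0.0, 1.356]
force: [-0.2, -0.4, -1.7]
grip_width: 0.0178
grip_force: 35.0
```

```bash
python3 - <<'E'
from h import *
np.set_printoptions(precision=4,suppress=True)
P=(.592,.1245,-12.4)
go(T2w(P,(-.041,0,.016)),77.6);o=get_obs();print(o["force"],o["grip_width"],o["grip_force"])
c=camera("top");save(c,"t4.png");tx,ty,tz=trayframe(cloud(c))
# insert plate in air: top face points
m=(abs(ty)<70)&(tx>-90)&(tx<45)&(tz>125)&(tz<150);print(m.sum(),np.nanpercentile(tx[m],[1,99]),np.nanpercentile(ty[m],[1,99]))
w=wrist();save(w,"w4.png")
# tray right/left sides centre -> lateral centre check, lap edge
tx,ty,tz=trayframe(cloud(w))
im=cv2.cvtColor(np.ascontiguousarray(w["image"]),cv2.COLOR_RGB2HSV)
for s in(1,-1):
  k=(abs(tx+7)<70)&(abs(s*ty-75)<8)&(tz>50)&(tz<62);print("side",s,k.sum(),np.nanmedian(ty[k]),np.polyfit(tx[k],ty[k],1) if k.sum()>20 else None)
k=(abs(ty)<55)&(tx>25)&(tx<75)&(tz>12)&(tz<24);print("lap",k.sum(),np.nanpercentile(tx[k],[1,99]),np.nanpercentile(ty[k],[1,99]))
E
```

```text
pos [0.5521 0.1332 0.1496] toolx yaw 77.72 shift mm [  0.1  -0.1 133.6]
tool turn deg 0.12
[-0.2201 -0.3835 -1.6669] 0.017770067987391818 34.99745965003967
305 [-65.657   22.2033] [-56.2716 -14.2808]
side 1 680 75.89603221425861 [ 0.0003 75.5804]
side -1 0 nan None
lap 1664 [36.1834 74.7747] [-53.137   54.6763]
  return np.nanmean(a, axis, out=out, keepdims=keepdims)
```

View pics/w4.png

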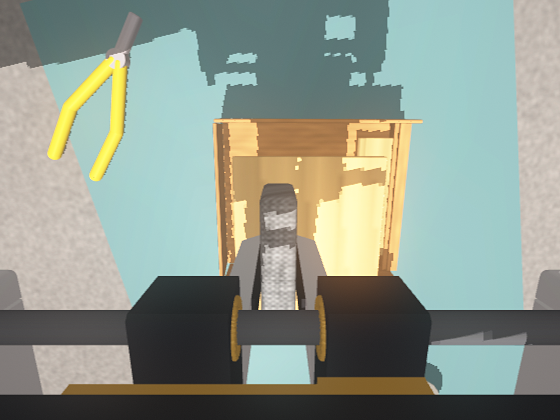

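The view shows the insert held square above the tray: the plate's far edge is at row 157, and its front edge is short of the lap at column 385. Lowering now.

Request:
jog_arm([
  [[0,0,0.02],0.1,0.01],
  [[0,0,0.03],0,0.01],
  [[0,0,0.03],0,0.01],
  [[0,0,0.025],0,0.01],
  [[0,0,0.015],0,0.01],
  [[0,0,0.008],0,0.01],
  [[0,0,0.004],0,0.01],
  [[0,0,0.001],0,0.01],
  [[0,0,0.001],0,0.01],
  [[0,0,0],0,0.01],
])

```text
time_s: 18.7
ee_pos: [0.5529, 0.1324, 0.0164]
eef_rot: [3.14, -0.001, 1.353]
force: [0.1, 0.1, -2.6]
grip_width: 0.0176
grip_force: 35.0
```

```bash
python3 - <<'E'
from h import *
P=(.592,.1245,-12.4)
go(T2w(P,(-.041,0,.016)),77.6);print(get_obs()["force"])
E
```

```text
pos [0.5529 0.1324 0.0164] toolx yaw 77.5 shift mm [ 0.7 -1.1  0.4]
tool turn deg -0.1
[ 0.07852163  0.12294121 -2.60759831]
```

Request:
jog_arm([
  [[0,0,0.0005],0,0.01],
  [[0,0,0.0005],0,0.01],
  [[0,0,0],0,0.01],
])

```text
time_s: 18.95
ee_pos: [0.5525, 0.1325, 0.0148]
eef_rot: [3.141, -0.0, 1.353]
force: [-0.6, 1.2, -1.8]
grip_width: 0.0177
grip_force: 35.0
```

Request:
jog_arm([
  [[0,0,0.0005],0,0.01],
  [[0,0,0],0,0.01],
])

```text
time_s: 19.12
ee_pos: [0.5525, 0.1325, 0.0145]
eef_rot: [3.141, -0.0, 1.353]
force: [-2.3, -0.8, 5.4]
grip_width: 0.0182
grip_force: 35.0
```

Request:
jog_arm([
  [[0,0.001,-0.0004],0,0.01],
  [[0,0.004,0],0,0.01],
  [[0,0.004,0],0,0.01],
  [[0,0.004,0],0,0.01],
  [[0,0.004,0],0,0.01],
  [[0,0.004,0],0,0.01],
  [[0,0.004,0],0,0.01],
  [[0,0.004,0],0,0.01],
  [[0,0.004,0],0,0.01],
  [[0,0.004,0],0,0.01],
  [[0,0.002,0],0,0.01],
  [[0,0,0],0,0.01],
])

```text
time_s: 20.12
ee_pos: [0.5912, 0.1239, 0.0145]
eef_rot: [3.141, -0.0, 1.353]
force: [-0.8, 0.2, 3.3]
grip_width: 0.0176
grip_force: 35.0
```

```bash
python3 - <<'E'
from h import *
P=(.592,.1245,-12.4)
go(T2w(P,(.004,0,.0148)),77.6);print(get_obs()["force"])
w=wrist();save(w,"w5.png");tx,ty,tz=trayframe(cloud(w))
k=(abs(ty)<58)&(tx>32)&(tx<75)&(tz>8)&(tz<30)
print([(b,round(float(np.nanmedian(tz[k&(abs(tx-b)<2.5)])),1)) for b in range(35,76,5)])
for n,cc in(("w",w),("s",camera("scene"))):
  tx,ty,tz=trayframe(cloud(cc));m=(abs(ty)<38)&(abs(tx)<40)&(tz>46)&(tz<52)
  print(n,m.sum(),np.nanmedian(tz[m]) if m.any() else "");sides(cc)
E
```

```text
pos [0.5912 0.1239 0.0145] toolx yaw 77.5 shift mm [ 0.8  4.7 -0.3]
tool turn deg -0.1
[-0.80041726  0.21062416  3.34400982]
[(35, 9.7), (40, 17.1), (45, 15.4), (50, 15.4), (55, 15.4), (60, 15.4), (65, 15.5), (70, 17.2), (75, 20.5)]
w 4162 48.2829101392783
left [(10, -22), (15, -19), (20, -19), (25, None), (30, None), (35, None), (40, None), (45, None), (50, None), (55, 0), (60, 0)]
right [(10, 0), (15, 0), (20, 0), (25, 0), (30, 0), (35, 0), (40, 0), (45, None), (50, None), (55, None), (60, None)]
front [(10, 0), (15, 0), (20, 0), (25, 0), (30, 0), (35, -1), (40, -1), (45, -1), (50, -2), (55, -2), (60, -1)]
s 137 49.1447905585124
left [(10, 0), (15, -1), (20, -1), (25, 0), (30, 0), (35, -1), (40, -1), (45, -1), (50, -1), (55, -2), (60, -1)]
right [(10, 2), (15, 3), (20, 3), (25, 3), (30, 3), (35, 3), (40, 3), (45, 3), (50, 4), (55, 4), (60, 3)]
front [(10, 1), (15, 1), (20, 1), (25, 1), (30, 0), (35, 0), (40, 0), (45, 0), (50, -1), (55, -1), (60, -1)]
```

View pics/w5.png

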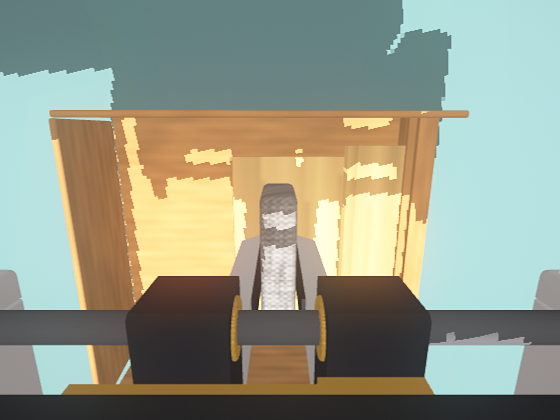

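The plate now runs under the lap (lap front at column 343), and the lap lies level at about 15.4 mm with the sides upright. I'll ease a bit further in, then press.

Request:
jog_arm([
  [[0,0.002,0],0,0.01],
  [[0,0.002,0],0,0.01],
  [[0,0.001,0],0,0.01],
  [[0,0,0],0,0.01],
])

```text
time_s: 20.55
ee_pos: [0.5953, 0.123, 0.0145]
eef_rot: [-3.141, -0.0, 1.353]
force: [-3.3, -0.3, 5.5]
grip_width: 0.0179
grip_force: 35.0
```

Request:
jog_arm([
  [[0,0,0.0003],0,0.01],
  [[0,0,0.0],0,0.01],
  [[0,0,0],0,0.01],
  [[0,0,0],0,0.01],
])

```text
time_s: 20.88
ee_pos: [0.5953, 0.123, 0.0145]
eef_rot: [3.142, -0.0, 1.353]
force: [-4.7, 0.8, 9.2]
grip_width: 0.0182
grip_force: 35.0
```

```bash
python3 - <<'E'
from h import *
w=wrist();tx,ty,tz=trayframe(cloud(w))
k=(abs(ty)<58)&(tx>32)&(tx<75)&(tz>8)&(tz<30)
print([(b,round(float(np.nanmedian(tz[k&(abs(tx-b)<2.5)])),1)) for b in range(40,71,5)])
sides(camera("scene"));o=get_obs();print(trayframe(o["ee_pos"]),o["force"],o["grip_force"])
if 4<o["force"][2]<14 and o["grip_force"]>20: print(hand_in())
E
```

```text
[(40, 17.1), (45, 15.4), (50, 15.4), (55, 15.4), (60, 15.4), (65, 15.4), (70, 17.1)]
left [(10, 0), (15, -1), (20, -1), (25, 0), (30, -1), (35, -1), (40, -1), (45, -1), (50, -1), (55, -1), (60, -1)]
right [(10, -15), (15, 2), (20, 3), (25, 3), (30, 3), (35, 3), (40, 4), (45, 4), (50, 4), (55, 4), (60, 3)]
front [(10, 2), (15, 1), (20, 1), (25, 1), (30, 1), (35, 0), (40, 0), (45, 0), (50, -1), (55, -1), (60, -1)]
(np.float64(3.5760799213179433), np.float64(-0.7302310747728477), np.float64(14.533180893410082)) [-5.3251346   0.65135828  9.03136501] 34.999988079071045
the job is handed in; nothing more can be done
None
```

The job is handed in at about 21 s: all three sides stand upright, and the insert is square in the tray with its front edge about 30 mm under the level lap, still held and pressed down with a steady push of about 9 N.

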